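# Load a bench soldering kit tray, low board first and tall bottle last

### The arm

A 7-joint arm with a two-finger parallel gripper is mounted at the origin on a cart in front of the work surface, level with it; the furniture and walls round the work are solid. World frame = base frame: x ahead of the robot, y to its left, z up, the work surface at z = 0. Lengths are in mm, angles in rad, forces in N, time in s.
With the tool pointing down it reaches from about 400 to 875 mm from the base axis. Payload 4.4 kg.
Tool frame: the origin (TCP) lies midway between the tips of the shut fingers; the grasp point (between the pads) lies 19 mm behind it; z points along the fingers, y is the line along which they close (so a half turn about z gives the same grasp; the last joint's range is limited). The gripper opens to 85 mm and grips with 20 to 120 N. Pads are 22 mm wide; open, the fingers measure 114 mm over their backs; the gripper's body (76 mm by 85 mm) begins 54 mm behind the grasp point. The pads swing forward as they close: fully open they stand 13 mm farther back than shut.
Start: joints at [1.27, 0.628, 0.038, 1.517, -0.027, 0.996, -0.02], TCP at [151.249, -632.172, 231.313] pointing down, gripper open.
Joint ranges: [-3.06, 3.06], [-0.37, 2.12], [-1.25, 1.32], [0.18, 2.47], [-1.1, 4.24], [0.23, 1.98], [-2.94, 2.94]. Speed limits (rad/s): [2.57, 2.57, 3.14, 3.14, 3.14, 3.14, 3.14].

### API

Orientations are given as [roll, pitch, yaw] about the fixed x, y, z axes, in that order (R = Rz(yaw) Ry(pitch) Rx(roll)).
In Python, from cell import ctrl gives the robot as it stands. The module is installed in compiled form; this text tells all that it offers.
- The arm moves only by the tool step_arm, never from a script. Its argument "commands" is one flat list of numbers, 7 for each row, row after row: the shift along the tool's x, y, z in cm, then the turn, a rotation vector about the tool's x, y, z in rad, then the opening, from 0 (shut) to 1 (fully open). A call has 1 to 10 rows; each row is the pose to reach, as a shift and turn from the pose commanded when the call began, along the tool's axes at that moment; what a row does not reach only later rows make up. A row lasts 1/10 s, in which the tool goes at most 50 mm and 8.59 degrees, less where a joint would pass 70% of its speed; a pose out of reach is approached as far as the arm can. A call with a gripper value outside its range is refused whole. The fingers move at their own pace and stop on an object; the grip force is fixed at half the most. Time passes only in rows, so rows that repeat a pose let the fingers close. It gives the time, the measured TCP pose, the force, the opening and the grip force at its end, in the units of the state.
- ctrl.read_state(): the state, without advancing time (a new reading comes with each control period).
- ctrl.get_image(name): name is "scene" or "top" or "wrist"; returns a dict with "image" (420x560x3 uint8, red, green, blue), "range_z" (420x560 float32, mm along the optical axis (not along the pixel's ray), 0 where there is no reading), "vfov" (degrees; the focal length in pixels is half the picture's height over the tangent of half this angle, whatever the lens; pixels are square), "cx", "cy" (the principal point, pixels), "D" ([k1, k2, p1, p2, k3] as OpenCV has them; the pictures are not rectified), "world_to_cam" (4x4, takes a point from world to camera coordinates). Camera axes: x right, y down, z forward; pixel columns grow to the right and rows downward; lengths in mm; the calibration is good to about 2 mm. A picture is of the moment at which its call begins.
- ctrl.finish_job(): hands the job in; it is judged then, once.
The state is a dict: "clock": time; "qpos": joint angles; "qd": joint speeds; "tau": joint torques, N m; "eef_pos": TCP position; "tool_rot": TCP orientation; "force": force on the tool from outside, world axes, zero at the start; "torque": the same for the moment, N m; "width": finger opening in mm; "gripper_force": force on a finger pad.
Only numpy, scipy, OpenCV 4.12 (cv2) and the standard library are available. Lean on these libraries where they do the work, as an engineer would, in place of code of your own. Each camera call takes 0.05 s, during which the arm holds its last target. There are 200 camera calls.

### The job

Load the soldering kit into the grey tray from the back to the front, tallest last. First lay the pale soldering board flat in the tray's channel and push it gently - it is brittle - under the dark holder's lips against the spring pad until both brass catches have snapped in behind it; then stand the solder spool in the round bay in the middle, and last stand the bottle upright in the front bay. Leave the tweezers, the loupe and the gauge where they lie.

Things in the scene. Friction and masses are not known exactly. Their poses are not given: they have to be found in the camera images.
- kit_tray: Grey painted kit tray, fixed, 224 mm long (x) x 70 wide (y). Origin: centre of its underside, at work surface height; x points from its front end (toward the robot) to its rear, z up. Inner floor, dark-lined, at z = 4 mm. A channel 41 mm wide runs along it between flat shoulders 4 mm above the floor (z = 8), with a kerb as high across the front (inner face x = -107). Front to rear: bottle bay, spool bay, dark steel holder.
- channel (a point): Point on the channel's middle line and floor, 53 mm in front of the tray's origin, axes as the tray's. A board laid flat here between the shoulders is clear of the holder and can be slid rearward (+x) along the floor. The holder is screwed on through slots, so its front stands anywhere from x = -6 to +14 mm of the tray's origin: this is not given and must be felt or seen.
- board_centre (a point): Centre of the soldering board: a pale grey-white pierced ceramic slab 50 (x) x 36 (y) x 16 mm (z), 60 g, lying flat on the work surface at the start, pierced faces up and down. Grasp it across the 36 mm, in its upper half if it is to go between the tray's shoulders. Either end may go first.
- spool_centre (a point): Centre (half-way up) of the solder spool: white reel of grey wire standing on its flange, 46 mm across, 32 mm high, 140 g; z is its axis. Grasp it round the flanges.
- bottle_centre (a point): Centre (half-way up, 36 mm above its foot) of the small green bottle with a black cap: 33 mm across up to 56 mm height, cap 18 mm across to 72 mm height, 70 g; z is its axis. Standing upright.
- spool_bay (a point): Middle of the tray's spool bay, on the tray floor (4 mm above the work surface): the place where the channel's shoulders are scalloped on both sides to a circle of 52 mm diameter. 35 mm in front of the tray's origin. Axes as the tray's.
- bottle_bay (a point): Middle of the tray's front bay, on the tray floor, 86 mm in front of the tray's origin: the straight piece of channel, 41 mm wide, between the front kerb and the spool bay. Axes as the tray's.
- left_catch (a joint): Brass leaf catch on the +y side of the holder, rad: 0 = sprung in (rest), about 0.16 spread by a passing board. The two leaves pivot at the holder's front and slant inward to noses 29 mm apart, 26 mm behind that front; a board slid rearward spreads them with up to 5 N and they snap in behind its tail. So fingers beside the board do not fit: push the middle of its tail, above z = 9 mm.
- right_catch (a joint): The same catch on the -y side. Behind the catches a lane 38.6 mm wide takes the board; from 45 mm behind the holder's front, lips 17.5 mm above the floor cover its edges, so that it cannot be put in from above. The holder is 94 mm long and up to 27 mm high. A latched board's centre is 51 mm behind the holder's front (tray x = 45 to 65).
- end_pad (a joint): Black spring pad in the holder's rear, m: 0 = out (rest), 0.003 under a latched board, 0.0055 = bottomed. It adds 1.5 N at touch, 3 N at the latch, 4 N when bottomed; the catches snap in just past 0.003. So a push stopped when its force has risen by about 9 N is home; one of 25 N and more can crack the board (the limit is 40 N summed over all its contacts with tray and holder).
- tweezers: Bystander: steel tweezers, 124 mm long, 9 mm high. Leave alone.
- loupe: Bystander: small folding loupe, 33 x 22 x 12 mm. Leave alone.
- slide_gauge: Bystander: brass slide gauge, 125 x 39 x 9 mm. Leave alone.
Not all that is in view belongs to the job. What is shaped like the part that bears bottle_centre but blue or orange is not meant.

How it is judged:
By the outcome, as a careful person would: the job done as asked, in the order asked, and still so for the second after the job is handed in, with the robot touching nothing.
It also fails if it takes over 64 s, if anything falls off the work surface, if the arm or the gripper's body presses on something with over 40 N, if the wrist force passes 120 N, or if a joint passes its speed limit or range.

## Working session

There is one attempt and no reset: what is moved stays moved. The work goes in short steps, Python scripts to look and compute and a tool call to move; the robot and the scene stay as the last step left them, time stands still between calls to the robot, and variables do not carry over. Pictures are saved under pics/ and viewed, at most 10 in all, crops included, and the job is handed in when it is done.

Besides the shell and the picture viewer there is one more tool, called as a command line: name --argument value ..., lists and objects as JSON in quotes. step_arm: Moves the arm, as the interface text tells. Its arguments: {"type":"object","properties":{"commands":{"type":"array"}},"required":["commands"]}

```bash
mkdir -p pics; cat > h.py <<'E'
import numpy as np, cv2
from cell import ctrl
def cam(n):
    d=ctrl.get_image(n); im=d["image"]; h,w=im.shape[:2]
    f=h/2/np.tan(np.radians(d["vfov"])/2)
    d["K"]=np.array([[f,0,d["cx"]],[0,f,d["cy"]],[0,0,1.]]); d["T"]=np.array(d["world_to_cam"]); d["Dc"]=np.array(d["D"],float)
    return d
def cloud(d):
    h,w=d["range_z"].shape
    u,v=np.meshgrid(np.arange(w),np.arange(h))
    p=cv2.undistortPoints(np.stack([u,v],-1).reshape(-1,1,2).astype(np.float64),d["K"],d["Dc"]).reshape(h,w,2)
    z=d["range_z"][...,None]; P=np.concatenate([p*z,z],-1)
    R=d["T"][:3,:3];t=d["T"][:3,3]
    W=(P-t)@R; W[d["range_z"]==0]=np.nan
    return W
def ray(d,uv,z):
    p=cv2.undistortPoints(np.array(uv,float).reshape(-1,1,2),d["K"],d["Dc"]).reshape(-1,2)
    R=d["T"][:3,:3];t=d["T"][:3,3]; c=-R.T@t
    r=np.c_[p,np.ones(len(p))]@R
    return c+r*((z-c[2])/r[:,2])[:,None]
def proj(d,X):
    r,_=cv2.Rodrigues(d["T"][:3,:3]); return cv2.projectPoints(np.array(X,float).reshape(-1,1,3),r,d["T"][:3,3],d["K"],d["Dc"])[0].reshape(-1,2)
def save(n,im): cv2.imwrite("pics/"+n,im[...,::-1])
E
python3 - <<'E'
from h import *
import pickle
D={n:cam(n) for n in("scene","top")}
pickle.dump(D,open("d0.pkl","wb"))
for n,d in D.items(): print(n,-d["T"][:3,:3].T@d["T"][:3,3],d["vfov"],d["D"],(d["range_z"]>0).mean())
save("top0.png",cv2.resize(D["top"]["image"],(800,600)));save("scene0.png",cv2.resize(D["scene"]["image"],(800,600)))
s=ctrl.read_state();print(s)
E
```

```text
scene [-226.55910531 -696.43011192  520.83908193] 51.8285980075622 [6.84029035e-05 0.00000000e+00 0.00000000e+00 0.00000000e+00
 0.00000000e+00] 0.9958630952380952
top [ 427.8624879   -98.89809465 1102.83131512] 46.83374329718185 [0.05229791 0.         0.         0.         0.        ] 0.9957908163265307
{'clock': 0.1, 'qpos': array([ 1.27018595,  0.6292713 ,  0.03841736,  1.51826157, -0.02697029,
        0.99628965, -0.0199873 ]), 'qd': array([ 0.00034034, -0.00214365,  0.00065234, -0.00234526, -0.00113337,
       -0.00157204, -0.00154192]), 'tau': array([ 2.91527351e-03, -5.64536369e+01,  1.23109091e+00, -1.93975371e+01,
        1.15364202e-02,  5.45156407e-03, -4.81373729e-05]), 'eef_pos': array([ 151.13587152, -631.61414306,  230.47115228]), 'tool_rot': array([-3.13988025e+00,  2.68056770e-05,  2.34861582e-01]), 'force': array([-0.37598349,  0.55323353, -0.44266237]), 'torque': array([7.91093456e-05, 4.20383519e-03, 2.02632654e-02]), 'gripper_force': 0.0, 'width': 85.48385331585133}
```

View pics/top0.png

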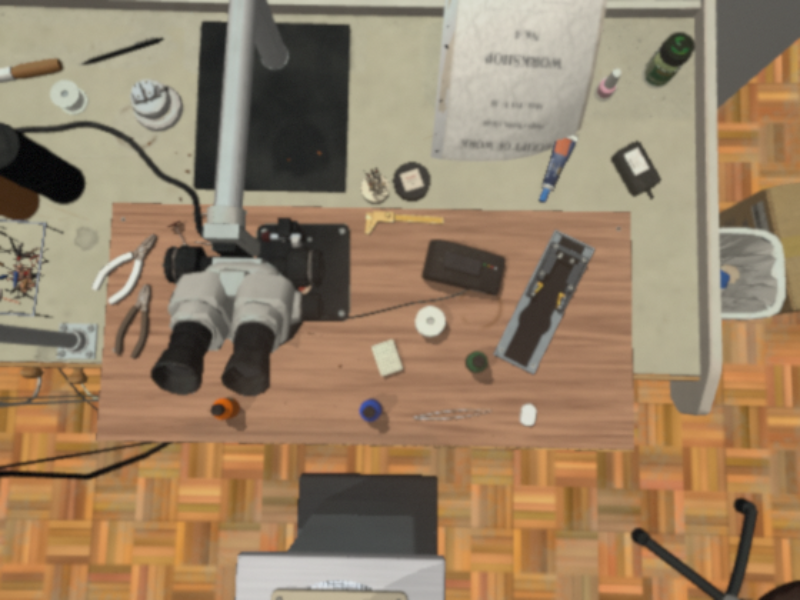

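View pics/scene0.png

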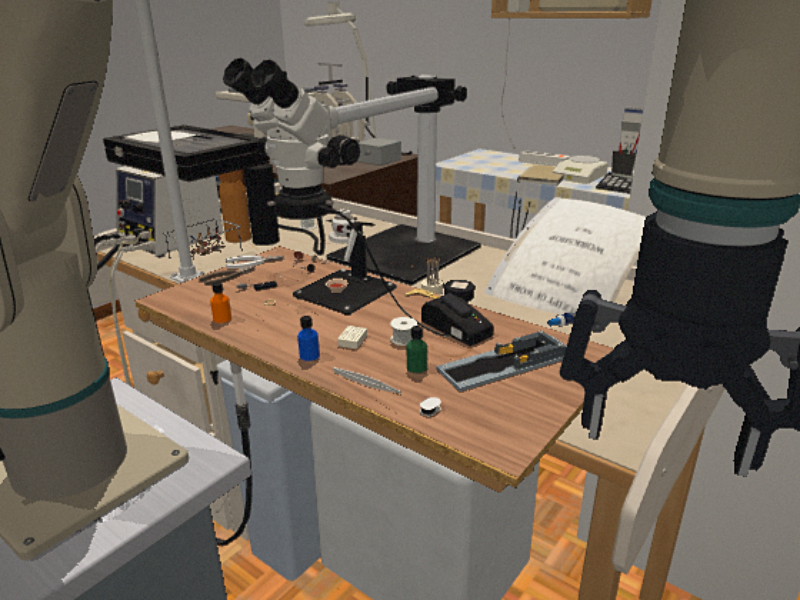

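The views agree, in top-picture (800x600) pixels:
- Board at (387,358).
- Spool at (430,322). The other white reel at (68,95) is far off the work area.
- Green bottle at (477,362), which fits the description. The blue one (371,410) and the orange one (224,408) do not.
- Tray runs from its front at (518,360) to its rear at (572,240), with the brass catches near (540,287) and (562,298).
- Bystanders are the gauge (400,220), tweezers (450,415) and loupe (528,414).

Next I measure from both cameras.

```bash
python3 - <<'E'
from h import *
import pickle
D=pickle.load(open("d0.pkl","rb"))
d=D["top"];W=cloud(d);s=D["scene"];Ws=cloud(s)
A=np.vstack([W.reshape(-1,3)]);B=Ws.reshape(-1,3)
k=560/800
for nm,u,v,r in(("board",387,358,45),("spool",430,322,40),("bottle",477,362,40)):
    c=W[int(v*k),int(u*k)];print(nm,"px top",c.round(1))
    for l,X in(("top",A),("scene",B)):
        m=(np.hypot(X[:,0]-c[0],X[:,1]-c[1])<r)&(X[:,2]>7)&(X[:,2]<100)
        q=X[m]; zt=np.percentile(q[:,2],97)
        t=q[q[:,2]>zt-6]
        (cc,sz,an)=cv2.minAreaRect(t[:,:2].astype(np.float32))
        print("  ",l,len(q),"ztop",zt.round(1),"rect",np.round(cc,1),np.round(sz,1),round(an,1), "circle",[np.round(x,1) for x in cv2.minEnclosingCircle(t[:,:2].astype(np.float32))])
# table plane
for l,X in(("top",A),("scene",B)):
    m=(X[:,0]>400)&(X[:,0]<600)&(X[:,1]>-350)&(X[:,1]<0);print(l,"table z",np.nanmedian(X[m,2]))
# tray
for l,X in(("top",A),("scene",B)):
    m=(X[:,2]>5)&(X[:,2]<35)&(X[:,1]<-240)&(X[:,1]>-460)&(X[:,0]>420)&(X[:,0]<720)
    q=X[m]; print(l,"tray",cv2.minAreaRect(q[:,:2].astype(np.float32)),np.percentile(q[:,2],[5,50,95,99]))
print("front/rear px rays",ray(d,[[518*k,365*k],[573*k,238*k]],8).round(1))
c=W[int(267*k),int(463*k)];print("blackbox",c)
# scope lower height
im=d["image"];cr=im[150:290,250:430];save("topc.png",cv2.resize(cr,(771,600),interpolation=cv2.INTER_CUBIC))
for X in(A,B):
    m=(X[:,1]>-100)&(X[:,1]<200)&(X[:,0]>400)&(X[:,0]<800)&(X[:,2]>60)&(X[:,2]<500);q=X[m];print("tall y-min",np.percentile(q[:,1],[0,1,5]),"z",np.percentile(q[:,2],[0,5,50,100]))
E
```

```text
board px top [453.9 -60.9  15.4]
   top 358 ztop 19.2 rect [454.7 -60.6] [49.5 35.5] 19.7 circle [array([455.1, -60.9]), np.float64(29.3)]
   scene 190 ztop 15.6 rect [453.4 -67.6] [51.4 37.2] 16.0 circle [array([453.6, -67.3]), np.float64(30.4)]
spool px top [ 510.5 -129.    25.9]
   top 391 ztop 35.8 rect [ 517.4 -127.1] [56.3 47.3] 10.5 circle [array([ 517.8, -123.2]), np.float64(30.3)]
   scene 259 ztop 44.9 rect [ 535.4 -103.1] [ 4.2 13.1] 27.6 circle [array([ 535.1, -103.3]), np.float64(6.8)]
bottle px top [ 449.  -196.2   72. ]
   top 194 ztop 72.5 rect [ 451.2 -201.6] [15.9 15.3] 27.3 circle [array([ 451.3, -201.6]), np.float64(8.5)]
   scene 342 ztop 70.8 rect [ 450.3 -205.1] [18.8 15.4] 36.4 circle [array([ 450.7, -205.7]), np.float64(9.8)]
top table z 1.634768529472872
scene table z -292.16834435387835
top tray ((569.7926635742188, -342.54034423828125), (205.04969787597656, 296.7900695800781), 89.99481201171875) [ 5.20257986  8.31607859 24.79194167 27.26384179]
scene tray ((579.8993530273438, -297.90948486328125), (128.66668701171875, 266.8623962402344), 64.0942153930664) [ 5.55234742 11.25770728 23.66881458 24.95935362]
front/rear px rays [[ 446.2 -268.4    8. ]
 [ 649.7 -354.8    8. ]]
blackbox [ 595.29169672 -177.23948293   50.15335605]
tall y-min [-90.86524735   6.36299831  22.48858646] z [ 60.38779006 221.57146078 363.14905012 450.69347379]
tall y-min [-92.74264359 -57.90115621   5.48022818] z [ 60.00639785 124.35589734 324.5943478  445.79395663]
```

View pics/topc.png

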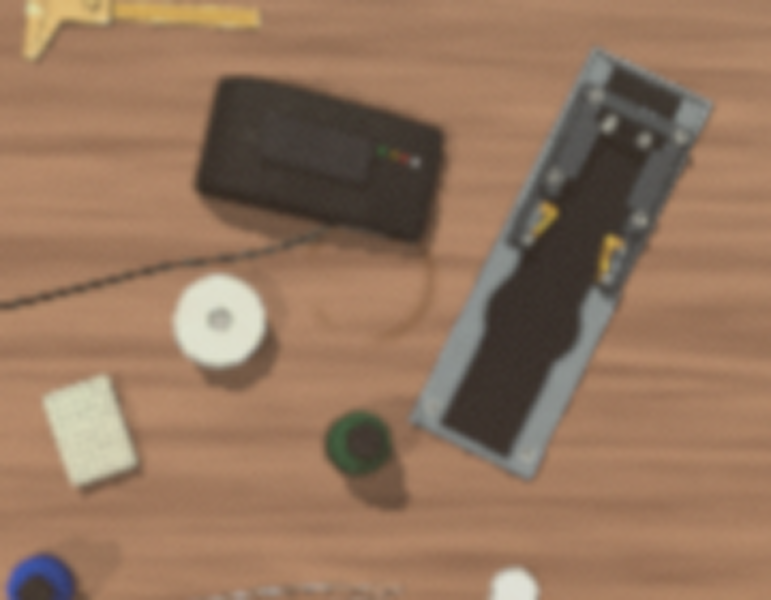

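The crop confirms the green bottle with its black cap at about (360,443). It also shows the pierced board at (90,432), the spool at (220,320), the tray corners and the brass catches. Next come the tray frame and the clearance to the microscope.

```bash
cat >> h.py <<'E'
def plan(x,y,z,yaw,cmd=None):
    "shift (cm) and z turn in tool axes from the current pose (tool down)"
    s=ctrl.read_state(); p=s["eef_pos"]; w=s["tool_rot"][2]
    from scipy.spatial.transform import Rotation as R
    M=R.from_euler("xyz",s["tool_rot"]).as_matrix()
    G=R.from_euler("xyz",[np.pi,0,yaw]).as_matrix()
    sh=M.T@(np.array([x,y,z])-p)/10; rv=R.from_matrix(M.T@G).as_rotvec()
    print("at",p.round(1),s["tool_rot"].round(3),"t",round(s["clock"],2),"F",s["force"].round(1),"w",round(s["width"],1)," shift",sh.round(2),"turn",rv.round(3))
E
python3 - <<'E'
from h import *
import pickle
D=pickle.load(open("d0.pkl","rb"));d=D["top"]
C=np.array([[415,425],[530,478],[597,48],[712,102]])/4.283+[250,150]
P=ray(d,C,8);print(P.round(1))
f=P[:2].mean(0);r=P[2:].mean(0);v=r-f;print("len",np.linalg.norm(v),"wid",np.linalg.norm(P[0]-P[1]),np.linalg.norm(P[2]-P[3]),"yaw",np.arctan2(v[1],v[0]),"centre",(f+r)/2)
print("spool",ray(d,np.array([[220,321]])/4.283+[250,150],32), "board",ray(d,np.array([[90,432]])/4.283+[250,150],16))
A=np.vstack([cloud(D[n]).reshape(-1,3) for n in D])
for z in range(60,560,50):
    m=(A[:,2]>z)&(A[:,2]<z+50)&(A[:,1]>-130)&(A[:,1]<300)&(A[:,0]>300)&(A[:,0]<700);q=A[m]
    if len(q)>5: print(z,len(q),"ymin",[ (x0,np.percentile(q[(q[:,0]>x0)&(q[:,0]<x0+50),1],1).round()) for x0 in range(300,700,50) if ((q[:,0]>x0)&(q[:,0]<x0+50)).sum()>3])
plan(440,-80,230,0.33)
E
```

```text
[[ 459.4 -233.3    8. ]
 [ 433.2 -293.2    8. ]
 [ 661.8 -328.4    8. ]
 [ 633.6 -388.7    8. ]]
len 222.82524944304944 wid 65.3982579126448 66.62162544754536 yaw -0.44190777750844845 centre [ 547.00309976 -310.90205012    8.        ]
spool [[ 510.15574247 -129.63508855   32.        ]] board [[451.98512351 -63.25536653  16.        ]]
60 580 ymin [(350, np.float64(-52.0)), (500, np.float64(-92.0)), (550, np.float64(53.0)), (600, np.float64(59.0)), (650, np.float64(69.0))]
110 500 ymin [(500, np.float64(-70.0)), (550, np.float64(58.0)), (600, np.float64(59.0)), (650, np.float64(78.0))]
160 605 ymin [(450, np.float64(-13.0)), (500, np.float64(-48.0)), (600, np.float64(180.0))]
210 837 ymin [(450, np.float64(41.0)), (500, np.float64(6.0)), (550, np.float64(74.0)), (600, np.float64(166.0))]
260 2061 ymin [(450, np.float64(4.0)), (500, np.float64(2.0)), (550, np.float64(2.0))]
310 4908 ymin [(400, np.float64(50.0)), (450, np.float64(27.0)), (500, np.float64(9.0)), (550, np.float64(9.0)), (600, np.float64(87.0)), (650, np.float64(88.0))]
360 4993 ymin [(400, np.float64(39.0)), (450, np.float64(29.0)), (500, np.float64(29.0)), (550, np.float64(90.0)), (600, np.float64(110.0))]
410 3340 ymin [(400, np.float64(35.0)), (450, np.float64(45.0))]
at [ 151.1 -631.6  230.5] [-3.14   0.     0.235] t 0.1 F [-0.4  0.6 -0.4] w 85.5  shift [ 40.93 -46.92   0.13] turn [-0.002 -0.    -0.095]
```

```bash
python3 -c "
from h import *
plan(440,-130,210,0.33)"
```

```text
at [ 151.1 -631.6  230.5] [-3.14   0.     0.235] t 0.1 F [-0.4  0.6 -0.4] w 85.5  shift [ 39.77 -42.06   2.12] turn [-0.002 -0.    -0.095]
```

step_arm --commands '[39.8,-42.1,2,0,0,-0.095,0.75,39.8,-42.1,2,0,0,-0.095,0.75,39.8,-42.1,2,0,0,-0.095,0.75,39.8,-42.1,2,0,0,-0.095,0.75,39.8,-42.1,2,0,0,-0.095,0.75,39.8,-42.1,2,0,0,-0.095,0.75,39.8,-42.1,2,0,0,-0.095,0.75,39.8,-42.1,2,0,0,-0.095,0.75,39.8,-42.1,2,0,0,-0.095,0.75,39.8,-42.1,2,0,0,-0.095,0.75]'

```text
clock: 1.1
eef_pos: [401.2, -197.3, 214.0]
tool_rot: [3.142, -0.0, 0.329]
force: [0.1, -1.0, 0.5]
width: 64.0
gripper_force: 0.0
```

step_arm --commands '[5.5,-5,0.4,0,0,0,0.75,5.5,-5,0.4,0,0,0,0.75,5.5,-5,0.4,0,0,0,0.75,5.5,-5,0.4,0,0,0,0.75]'

```text
clock: 1.5
eef_pos: [436.2, -133.9, 209.8]
tool_rot: [-3.142, 0.001, 0.331]
force: [-1.1, -1.6, -0.9]
width: 64.0
gripper_force: 0.0
```

```bash
python3 - <<'E'
from h import *
import pickle
w=cam("wrist");s=cam("scene");pickle.dump((w,s),open("d1.pkl","wb"))
save("w1.png",np.hstack([w["image"],s["image"]])[:, :][:, :] if 0 else cv2.resize(np.vstack([w["image"],s["image"]]),(400,600)))
print("wrist cam at",-w["T"][:3,:3].T@w["T"][:3,3],w["T"][:3,:3].round(2))
plan(452,-64,60,0.33)
W=cloud(w);S=W.reshape(-1,3)
for n,c,zl in(("board",(453,-64),(10,22)),("spool",(512,-129),(26,40)),("bottle",(450,-202),(60,80))):
    m=(np.hypot(S[:,0]-c[0],S[:,1]-c[1])<42)&(S[:,2]>zl[0])&(S[:,2]<zl[1]);t=S[m]
    if len(t)>10:
        print(n,len(t),"z",np.median(t[:,2]).round(1),cv2.minAreaRect(t[:,:2].astype(np.float32)),cv2.minEnclosingCircle(t[:,:2].astype(np.float32)))
print("px",proj(w,[[453,-64,16],[512,-129,32],[450,-202,72]]))
E
```

```text
wrist cam at [ 510.73739754 -109.38524953  351.9289592 ] [[ 0.32 -0.95 -0.  ]
 [-0.9  -0.31  0.3 ]
 [-0.29 -0.1  -0.95]]
at [ 435.7 -135.4  210. ] [3.141e+00 1.000e-03 3.280e-01] t 1.6 F [ 0.  -0.6  0.4] w 64.2  shift [ 3.86 -6.24 14.99] turn [ 0.     0.001 -0.002]
board 1984 z 15.6 ((457.0618896484375, -64.10388946533203), (50.56243133544922, 36.60227966308594), 20.792560577392578) ((457.1351318359375, -64.21343231201172), 30.02219009399414)
spool 2191 z 31.5 ((519.83740234375, -129.0196533203125), (55.82490158081055, 44.91754913330078), 14.026532173156738) ((519.3790893554688, -125.21736145019531), 29.586326599121094)
bottle 387 z 71.1 ((453.62603759765625, -201.8649444580078), (16.752460479736328, 17.347759246826172), 69.18833923339844) ((453.4168395996094, -201.98643493652344), 9.049501419067383)
px [[213.52756958 147.16959143]
 [298.80669661 110.08149748]
 [357.36698647 211.74507252]]
```

View pics/w1.png

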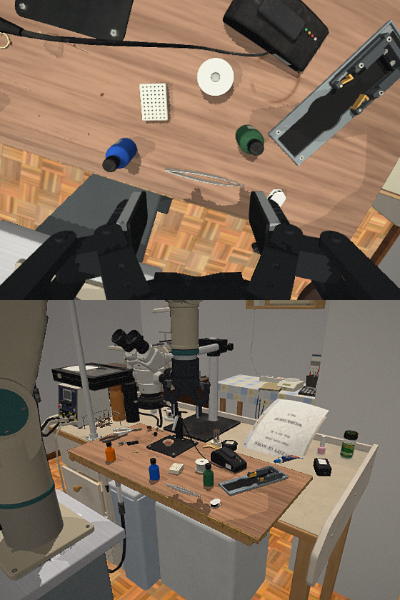

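The wrist picture shows the board at about (216,147) in full pixels, its top at z = 15.6, and the spool top at z = 31.5. Both match the text. The scene camera shows the arm clear of the microscope, so I approach the board.

step_arm --commands '[4.2,-6.1,8,0,0,-0.027,0.75,4.2,-6.1,12,0,0,-0.027,0.75,4.2,-6.1,16,0,0,-0.027,0.75,4.2,-6.1,17,0,0,-0.027,0.75,4.2,-6.1,17,0,0,-0.027,0.75,4.2,-6.1,17,0,0,-0.027,0.75]'

```text
clock: 2.2
eef_pos: [455.7, -64.2, 40.2]
tool_rot: [-3.142, 0.002, 0.355]
force: [0.2, 0.6, -0.6]
width: 64.0
gripper_force: 0.0
```

```bash
python3 - <<'E'
from h import *
w=cam("wrist");S=cloud(w).reshape(-1,3)
m=(np.hypot(S[:,0]-456,S[:,1]+64)<42)&(S[:,2]>10)&(S[:,2]<20);t=S[m]
if len(t)>9: print(len(t),np.median(t[:,2]),cv2.minAreaRect(t[:,:2].astype(np.float32)))
save("w2.png",cv2.resize(w["image"],(420,315)))
plan(456,-64,6,0.355)
E
```

```text
5959 15.348386176166738 ((457.2272644042969, -64.22738647460938), (50.72500228881836, 36.147491455078125), 20.236547470092773)
at [457.  -64.3  41.4] [ 3.14e+00 -1.00e-03  3.54e-01] t 2.25 F [ 0.7  1.4 -0.1] w 64.0  shift [-0.08 -0.07  3.54] turn [ 0.001 -0.001 -0.001]
```

View pics/w2.png

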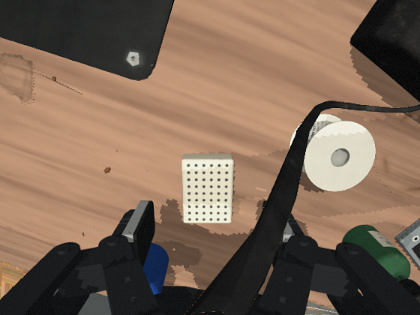

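The board sits centred between the fingers at about (207,190). A raised cable crosses the view at about (270,220), so I check its height before going down.

```bash
python3 - <<'E'
from h import *
w=cam("wrist");W=cloud(w);k=560/420
g=w["image"].max(-1)
for v in range(110,315,20):
    row=[(u,*W[int(v*k),int(u*k)].round(0)) for u in range(190,345,6) if g[int(v*k),int(u*k)]<45]
    print(v,row[:3],row[-1:] )
E
```

```text
110 [(316, np.float64(535.0), np.float64(-86.0), np.float64(72.0)), (322, np.float64(536.0), np.float64(-92.0), np.float64(64.0)), (340, np.float64(542.0), np.float64(-115.0), np.float64(35.0))] [(340, np.float64(542.0), np.float64(-115.0), np.float64(35.0))]
130 [(298, np.float64(526.0), np.float64(-69.0), np.float64(106.0)), (304, np.float64(527.0), np.float64(-71.0), np.float64(106.0))] [(304, np.float64(527.0), np.float64(-71.0), np.float64(106.0))]
150 [(286, np.float64(522.0), np.float64(-61.0), np.float64(125.0)), (292, np.float64(523.0), np.float64(-61.0), np.float64(128.0)), (298, np.float64(523.0), np.float64(-64.0), np.float64(123.0))] [(298, np.float64(523.0), np.float64(-64.0), np.float64(123.0))]
170 [(280, np.float64(nan), np.float64(nan), np.float64(nan)), (286, np.float64(nan), np.float64(nan), np.float64(nan)), (292, np.float64(520.0), np.float64(-60.0), np.float64(136.0))] [(292, np.float64(520.0), np.float64(-60.0), np.float64(136.0))]
190 [(268, np.float64(nan), np.float64(nan), np.float64(nan)), (274, np.float64(nan), np.float64(nan), np.float64(nan)), (280, np.
[... 886 characters left out ...]
p.float64(nan)), (220, np.float64(nan), np.float64(nan), np.float64(nan)), (226, np.float64(nan), np.float64(nan), np.float64(nan))] [(340, np.float64(482.0), np.float64(-111.0), np.float64(103.0))]
290 [(190, np.float64(465.0), np.float64(-56.0), np.float64(115.0)), (196, np.float64(467.0), np.float64(-57.0), np.float64(116.0)), (202, np.float64(nan), np.float64(nan), np.float64(nan))] [(334, np.float64(473.0), np.float64(-114.0), np.float64(103.0))]
310 [(190, np.float64(nan), np.float64(nan), np.float64(nan)), (196, np.float64(nan), np.float64(nan), np.float64(nan)), (202, np.float64(nan), np.float64(nan), np.float64(nan))] [(340, np.float64(467.0), np.float64(-118.0), np.float64(107.0))]
```

The cable stands at x≈520–535, about 15 mm beyond the gripper's body, so going straight down is clear.

step_arm --commands '[0,0,1.8,0,0,0,0.75,0,0,3,0,0,0,0.75,0,0,3.5,0,0,0,0.75,0,0,3.5,0,0,0,0.75,0,0,3.5,0,0,0,0,0,0,3.5,0,0,0,0,0,0,3.5,0,0,0,0,0,0,3.5,0,0,0,0]'

```text
clock: 3.1
eef_pos: [457.4, -63.4, 6.9]
tool_rot: [3.139, -0.002, 0.356]
force: [-1.4, -1.8, 11.5]
width: 34.4
gripper_force: 59.3
```

step_arm --commands '[0,0,-4,0,0,0,0,0,0,-8,0,0,0,0,-1,3,-11.3,0,0,0.1,0,-7.4,19.3,-11.3,0,0,0.8,0,-7.4,19.3,-11.3,0,0,0.8,0,-7.4,19.3,-11.3,0,0,0.8,0,-7.4,19.3,-11.3,0,0,0.8,0,-7.4,19.3,-11.3,0,0,0.8,0,-7.4,19.3,-11.3,0,0,0.8,0]'

```text
clock: 4.0
eef_pos: [454.4, -270.0, 118.8]
tool_rot: [3.141, -0.001, -0.445]
force: [0.1, 1.0, -0.9]
width: 33.9
gripper_force: 60.9
```

```bash
cat >> h.py <<'E'
def tray(w):
    W=cloud(w);S=W.reshape(-1,3);c=np.array([547,-311]);yw=-.44
    e=np.array([np.cos(yw),np.sin(yw)]);n=np.array([-e[1],e[0]])
    q=S-np.r_[c,0]; X=q[:,:2]@e;Y=q[:,:2]@n;Z=S[:,2]
    out=[]
    for lo in range(-112,112,8):
        m=(X>lo)&(X<lo+8)&(abs(Y)<50)
        sh=m&(Z>5.0)&(Z<12)
        if sh.sum()>20:
            y=Y[sh]; out.append((lo+4,np.percentile(y,.5).round(1),np.percentile(y[y<0],99).round(1) if (y<0).any() else 0,np.percentile(y[y>0],1).round(1) if (y>0).any() else 0,np.percentile(y,99.5).round(1),np.median(Z[sh]).round(1)))
    return out,X,Y,Z
E
python3 - <<'E'
from h import *
import pickle
plan(455,-270,120,-.44)
w=cam("wrist");pickle.dump(w,open("d2.pkl","wb"))
for r in tray(w)[0]: print(*r)
save("w3.png",w["image"])
E
```

```text
at [ 454.4 -270.   118.8] [ 3.141e+00 -1.000e-03 -4.450e-01] t 4.0 F [ 0.1  1.  -0.9] w 33.9  shift [ 0.06 -0.03 -0.12] turn [ 0.    -0.001 -0.005]
-108 -32.0 -0.3 0.5 36.8 7.4
-100 -32.6 -0.7 1.0 36.9 7.4
-92 -32.3 -11.0 5.0 37.0 7.6
-84 -32.9 -7.3 3.3 36.5 7.6
-76 -32.6 -5.0 2.8 37.0 7.7
-68 -32.3 -3.5 1.9 36.5 7.6
-60 -32.2 -2.8 5.6 37.0 7.6
-52 -32.0 -5.1 2.0 36.5 7.5
-44 -32.5 -1.5 2.2 36.9 7.5
-36 -32.3 -0.8 2.0 36.5 7.3
-28 -32.8 -1.4 1.3 36.8 7.4
-20 -32.6 -2.0 2.8 36.4 7.5
-12 -33.0 -1.6 1.2 36.9 7.4
-4 -32.9 -2.0 2.7 36.6 7.5
4 -33.4 -3.8 2.4 36.9 7.3
12 -33.3 -3.3 0.3 36.3 7.4
20 -33.8 -2.5 1.5 36.1 7.4
28 -33.3 -1.9 1.6 36.4 7.5
36 -33.3 -2.9 1.7 36.1 7.3
44 -33.1 -1.0 1.7 36.6 7.0
```

View pics/w3.png

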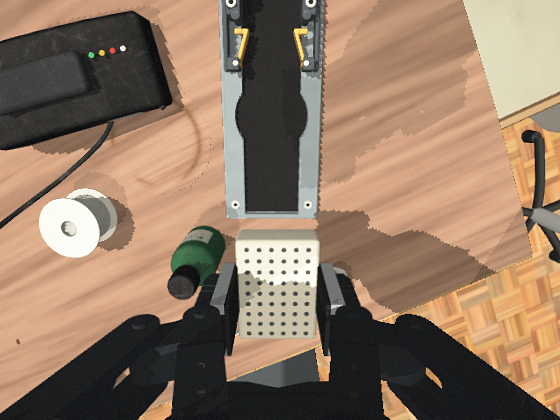

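The tray lies straight ahead. Its front edge is at row ~217, the spool-bay scallops at row ~115, and the holder front with its catches at rows 30–70. The board is held square at about (278,285). Now I refine the tray frame, the holder front and the board in the hand.

```bash
python3 - <<'E'
from h import *
import pickle
w=pickle.load(open("d2.pkl","rb"))
o,X,Y,Z=tray(w);o=np.array(o)
mid=(o[:,1]+o[:,4])/2;p=np.polyfit(o[:,0],mid,1);print("mid",p)
yw=-.44+p[0];e=np.array([np.cos(yw),np.sin(yw)]);n=np.array([-e[1],e[0]])
c0=np.array([547,-311])+n*p[1]
S=cloud(w).reshape(-1,3);q=S[:,:2]-c0;X=q@e;Y=q@n
m=(Z>4.5)&(Z<11)&(abs(Y)<33)&(abs(Y)>8)&(X<-90);print("front edge",np.percentile(X[m],[.5,1,2,5]))
for s in(1,-1):
    m=(Z>13)&(Z<35)&(s*Y>20)&(s*Y<36)&(X>-60);print("holder front",s,np.percentile(X[m],[.5,1,2,5,10]),np.median(Z[m]))
# scallops / channel by colour: dark floor
g=w["image"].max(-1).reshape(-1);ok=(abs(Y)<34)&(Z<12)
for lo in range(-110,20,6):
    m=ok&(X>lo)&(X<lo+6)&(g<75); 
    if m.sum()>10: print(lo+3,np.percentile(Y[m],[1,99]).round(1),end=" ")
m=ok&(abs(Y)<15)&(g<75)&(Z<6.5);print("\nfloor z",np.median(Z[m]),"floor front",np.percentile(X[m],[.2,1]))
# board
s=ctrl.read_state();P=s["eef_pos"]
m=(np.hypot(S[:,0]-P[0],S[:,1]-P[1])<36)&(w["image"].reshape(-1,3).min(-1)>110)&(Z>60);t=S[m]
print("board",cv2.minAreaRect(t[:,:2].astype(np.float32)),np.percentile(t[:,2],[2,50,98]))
np.save("tray.npy",np.r_[c0,yw]);print(c0,yw)
E
```

```text
mid [-0.00589756  1.7487782 ]
front edge [-213.17754453 -211.95921322 -106.29262366 -106.03841294]
holder front 1 [-1.12710458 -1.04040781 -0.8859722   0.10228577  1.39379762] 21.145548095920816
holder front -1 [-0.64680354 -0.59455078 -0.47589889  0.26280713  1.69864091] 19.717745746404006
-101 [-19.7  19.9] -95 [-20.4  21.1] -89 [-19.5  20.4] -83 [-19.4  20. ] -77 [-19.3  20. ] -71 [-19.2  19.9] -65 [-19.8  20.4] -59 [-19.8  20.2] -53 [-19.6  20.1] -47 [-19.8  20.2] -41 [-23.   23.4] -35 [-24.4  25.2] -29 [-24.9  25.8] -23 [-23.6  24.4] -17 [-21.2  22. ] -11 [-19.6  20.4] -5 [-19.6  20.3] 1 [-27.  21.] 7 [-18.8  20.1] 13 [-19.1  28.7] 19 [-28.8  28.2] 
floor z 3.9576099154500666 floor front [-101.52773751 -100.01436722]
board ((452.9925231933594, -272.8755187988281), (54.00739288330078, 50.86408233642578), 64.08904266357422) [116.71919552 127.30622677 153.12653061]
[ 547.75419181 -309.42221044] -0.44589755639097745
```

step_arm --commands '[5.4,-0.5,2,0,0,0,0,5.4,-0.5,5,0,0,0,0,5.4,-0.5,8,0,0,0,0,5.4,-0.5,8.8,0,0,0,0,5.4,-0.5,8.8,0,0,0,0,5.4,-0.5,8.8,0,0,0,0]'

```text
clock: 4.65
eef_pos: [506.2, -287.7, 31.3]
tool_rot: [-3.141, -0.001, -0.442]
force: [-0.7, -0.4, 0.2]
width: 34.4
gripper_force: 60.9
```

```bash
python3 - <<'E'
from h import *
plan(505.1,-288.7,11.5,-.446)
w=cam("wrist");save("w4.png",w["image"])
E
```

```text
at [ 506.2 -287.7   31.3] [-3.141e+00 -1.000e-03 -4.420e-01] t 4.65 F [-0.7 -0.4  0.2] w 34.4  shift [-0.06  0.14  1.98] turn [-0.    -0.001  0.004]
```

View pics/w4.png

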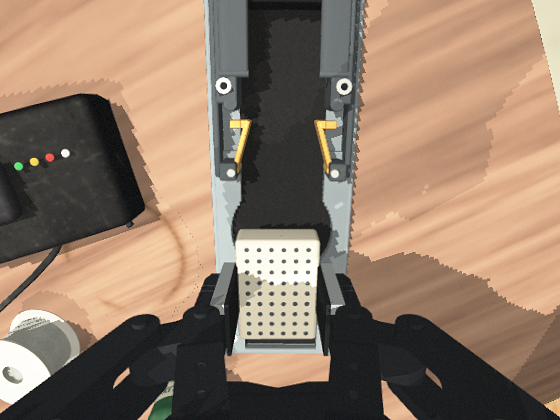

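The board is over the channel at about (278,285), and the channel's middle looks to be near column 285. I measure that sideways offset from this closer view.

```bash
python3 - <<'E'
from h import *
w=cam("wrist");print(w["cx"],w["cy"])
S=cloud(w).reshape(-1,3);s=ctrl.read_state();P=s["eef_pos"];a=s["tool_rot"][2]
e=np.array([np.cos(a),np.sin(a)]);n=np.array([-e[1],e[0]]);q=S[:,:2]-P[:2];X=q@e;Y=q@n;Z=S[:,2];g=w["image"].max(-1).reshape(-1)
for lo in range(30,150,8):
    m=(X>lo)&(X<lo+8)&(abs(Y)<45);sh=m&(Z>5)&(Z<12);fl=m&(Z<7)&(g<75)&(abs(Y)<30)
    if sh.sum()>9 and fl.sum()>9: print(lo+4,"outer",np.percentile(Y[sh],[1,99]).round(1),"floor",np.percentile(Y[fl],[1,99]).round(1))
m=(Z>25)&(Z<60)&(abs(X)<35)&(abs(Y)<25)&(w["image"].reshape(-1,3).min(-1)>120);t=np.c_[X,Y][m]
print("board",np.percentile(t,[1,99],0),np.median(Z[m]),P,a)
for sg in(1,-1):
    m=(Z>13)&(Z<32)&(sg*Y>22)&(sg*Y<36)&(X>30);print("holder front",np.percentile(X[m],[1,2,5]))
m=(abs(X)<20)&(abs(Y)>19)&(abs(Y)<27)&(Z>15);print("tip z",np.percentile(Z[m],[1,5]))
E
```

```text
277.09107356912506 212.9912670303019
34 outer [-35.8  32.9] floor [-21.3  18.8]
42 outer [-36.1  33.1] floor [-21.4  18.5]
50 outer [-36.3  33.2] floor [-21.1  18.3]
58 outer [-36.3  33.1] floor [-19.6  16.7]
66 outer [-36.5  33.2] floor [-17.3  18.5]
74 outer [-36.7  33.1] floor [-21.3  18.3]
82 outer [-36.7  33.1] floor [-20.9  17.4]
90 outer [-36.4  33. ] floor [-20.8  17.3]
98 outer [-36.8  33. ] floor [-18.1  13.9]
106 outer [-37.   33.2] floor [-18.3  13.7]
114 outer [-36.8  32.9] floor [-18.1  14. ]
122 outer [-36.8  32.7] floor [-18.1  13.8]
board [[-24.18044991 -21.70417219]
 [ 24.783338    22.72345044]] 40.104244590289206 [ 506.46383972 -288.32505185   31.76929256] -0.44258096386705503
holder front [46.51500045 47.25014988 49.62008795]
holder front [46.05302912 46.7772954  49.20253944]
tip z [38.79609313 46.53114988]
```

step_arm --commands '[-0.05,0.14,0.6,0,0,0.004,0,-0.05,0.14,1.3,0,0,0.004,0,-0.05,0.14,1.7,0,0,0.004,0,-0.05,0.14,1.9,0,0,0.004,0,-0.05,0.14,1.95,0,0,0.004,0]'

```text
clock: 5.25
eef_pos: [503.9, -289.0, 11.0]
tool_rot: [3.141, 0.001, -0.447]
force: [-2.7, 1.6, 10.9]
width: 34.0
gripper_force: 62.1
```

step_arm --commands '[0,0,0,0,0,0,0.7,0,0,0,0,0,0,0.7,0,0,0,0,0,0,0.7,0,0,-3,0,0,0,0.7,0,0,-7,0,0,0,0.7,-4.3,0,-7,0,0,0,0.4]'

```text
clock: 5.85
eef_pos: [474.9, -274.0, 85.2]
tool_rot: [-3.14, -0.018, -0.448]
force: [0.2, -1.3, -0.9]
width: 46.6
gripper_force: 0.0
```

```bash
python3 - <<'E'
from h import *
w=cam("wrist");S=cloud(w).reshape(-1,3);c=np.array([505,-288.7]);a=-.447
e=np.array([np.cos(a),np.sin(a)]);n=np.array([-e[1],e[0]]);q=S[:,:2]-c;X=q@e;Y=q@n;Z=S[:,2];
m=(Z>14)&(Z<26)&(abs(X)<45)&(abs(Y)<25)&(w["image"].reshape(-1,3).min(-1)>120);t=np.c_[X,Y][m]
if len(t)>9: print("board",len(t),np.percentile(t,[1,99],0),np.percentile(Z[m],[5,50,95]),cv2.minAreaRect(t.astype(np.float32)))
print(ctrl.read_state()["qpos"].round(2))
plan(*(c-43*e),50,-.447+np.pi/2);plan(*(c-43*e),50,-.447-np.pi/2)
E
```

```text
board 4330 [[-24.73794218 -17.7133068 ]
 [ 23.36870885  17.07959919]] [18.28389383 19.53263263 20.64526533] ((-0.8310985565185547, -0.3341484069824219), (49.007164001464844, 35.61009979248047), 0.009102897718548775)
[ 0.66  0.7  -0.28  1.97  0.36  0.53 -1.89]
at [ 458.1 -267.1   81.6] [ 3.14   0.007 -0.447] t 5.9 F [-9.9  4.5 -1.1] w 39.1  shift [ 0.89 -0.08  3.15] turn [-0.005  0.007 -1.571]
at [ 458.1 -267.1   81.6] [ 3.14   0.007 -0.447] t 5.9 F [-9.9  4.5 -1.1] w 39.1  shift [ 0.89 -0.08  3.15] turn [0.007 0.005 1.571]
```

step_arm --commands '[0.5,-0.05,1,0,0,-0.2,0,0.5,-0.05,2,0,0,-0.4,0,0.5,-0.05,3,0,0,-0.6,0,0.5,-0.05,3,0,0,-0.8,0,0.5,-0.05,3,0,0,-1.0,0,0.5,-0.05,3,0,0,-1.2,0,0.5,-0.05,3,0,0,-1.4,0,0.5,-0.05,3,0,0,-1.571,0,0.5,-0.05,3,0,0,-1.571,0,0.5,-0.05,3,0,0,-1.571,0]'

```text
clock: 6.9
eef_pos: [469.9, -272.3, 50.1]
tool_rot: [-3.14, 0.0, 1.059]
force: [-0.1, 0.3, -0.6]
width: 0.0
gripper_force: 0.0
```

```bash
python3 - <<'E'
from h import *
c=np.array([505,-288.7]);a=-.447
e=np.array([np.cos(a),np.sin(a)]);n=np.array([-e[1],e[0]]);x=c-47*e-.2*n
plan(*x,11.5,a+np.pi/2)
E
```

```text
at [ 469.9 -272.3   50.1] [-3.14   0.     1.059] t 6.9 F [-0.1  0.3 -0.6] w 0.0  shift [-0.04 -0.82  3.86] turn [-0.001  0.    -0.065]
```

step_arm --commands '[0,-0.8,0,0,0,-0.065,0,0,-0.8,2,0,0,-0.065,0,0,-0.8,3.6,0,0,-0.065,0,0,-0.8,3.85,0,0,-0.065,0,0,-0.8,3.85,0,0,-0.065,0]'

```text
clock: 7.4
eef_pos: [463.0, -268.0, 11.6]
tool_rot: [-3.14, 0.0, 1.118]
force: [0.9, -0.5, 1.2]
width: 0.1
gripper_force: 0.0
```

```bash
python3 - <<'E'
from h import *
c=np.array([505,-288.7]);a=-.447
e=np.array([np.cos(a),np.sin(a)]);n=np.array([-e[1],e[0]])
plan(*(c-47*e-.2*n),11.5,a+np.pi/2)
d=cam("wrist");S=cloud(d).reshape(-1,3);q=S[:,:2]-c;X=q@e;Y=q@n;Z=S[:,2]
m=(Z>14)&(Z<26)&(abs(X)<45)&(abs(Y)<25)&(d["image"].reshape(-1,3).min(-1)>120);t=np.c_[X,Y][m]
if len(t)>9: print("board",len(t),np.percentile(t,[1,99],0))
E
```

```text
at [ 463.  -268.    11.6] [-3.14   0.     1.118] t 7.4 F [ 0.9 -0.5  1.2] w 0.1  shift [-0.07 -0.02  0.01] turn [-0.002 -0.    -0.006]
board 7241 [[-40.47658717 -16.41966354]
 [ 22.59026323  17.96736449]]
```

step_arm --commands '[-0.05,0.5,0,0,0,-0.006,0,-0.05,1.0,0,0,0,-0.006,0,-0.05,1.6,0,0,0,-0.006,0,-0.05,2.2,0,0,0,-0.006,0,-0.05,2.8,0,0,0,-0.006,0,-0.05,3.3,0,0,0,-0.006,0]'

```text
clock: 8.05
eef_pos: [492.8, -283.1, 12.4]
tool_rot: [-3.141, 0.0, 1.124]
force: [-3.7, 1.8, 6.9]
width: 0.2
gripper_force: 3.0
```

step_arm --commands '[0,0.4,0,0,0,0,0,0,0.8,0,0,0,0,0,0,1.2,0,0,0,0,0,0,1.5,0,0,0,0,0]'

```text
clock: 8.45
eef_pos: [504.5, -288.8, 12.3]
tool_rot: [-3.137, 0.001, 1.124]
force: [-8.2, 3.7, 11.5]
width: -0.0
gripper_force: 6.6
```

```bash
python3 - <<'E'
from h import *
w=cam("wrist");s=cam("scene");print(ctrl.read_state()["force"])
c=np.array([505,-288.7]);a=-.447
e=np.array([np.cos(a),np.sin(a)]);n=np.array([-e[1],e[0]])
for nm,d in(("w",w),("s",s),("t",cam("top"))):
    S=cloud(d).reshape(-1,3);q=S[:,:2]-c;X=q@e;Y=q@n;Z=S[:,2]
    m=(Z>10)&(Z<32)&(abs(X)<80)&(abs(Y)<18)&(d["image"].reshape(-1,3).min(-1)>120);t=np.c_[X,Y,Z][m]
    if len(t)>9: print(nm,len(t),np.percentile(t,[1,50,99],0).round(1))
p=proj(s,[[*(c+20*e),15]])[0].astype(int)
cr=s["image"][max(p[1]-50,0):p[1]+50,p[0]-70:p[0]+70]
save("p1.png",np.hstack([cv2.resize(w["image"],(400,300)),cv2.resize(cr,(400,300))]))
E
```

```text
[-7.56110837  3.07310532  8.78069986]
w 7357 [[ -3.4 -16.2  11.4]
 [ 36.4   5.7  19.4]
 [ 61.3  17.9  29.1]]
s 111 [[ 20.7 -16.8  16.5]
 [ 43.   -1.7  18.5]
 [ 59.3  15.1  20.6]]
```

View pics/p1.png

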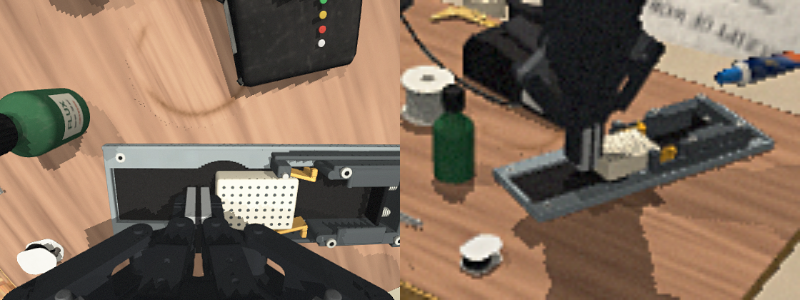

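The board is flat (top at 19.4) and square, entering the catches, with the fingers on its tail. The upward force on the tool means I am also bearing down a little, so I raise the fingers 1 mm and go on.

step_arm --commands '[0,0,-0.1,0,0,0,0,0,0.3,-0.1,0,0,0,0,0,0.7,-0.1,0,0,0,0,0,1.1,-0.1,0,0,0,0,0,1.5,-0.1,0,0,0,0]'

```text
clock: 9.1
eef_pos: [520.8, -296.5, 13.0]
tool_rot: [3.141, -0.0, 1.124]
force: [-1.7, 0.9, -0.2]
width: 0.0
gripper_force: 0.7
```

step_arm --commands '[0,0.5,0,0,0,0,0,0,1.0,0,0,0,0,0,0,1.5,0,0,0,0,0,0,2.0,0,0,0,0,0,0,2.5,0,0,0,0,0,0,2.9,0,0,0,0,0]'

```text
clock: 9.7
eef_pos: [546.6, -308.9, 13.1]
tool_rot: [3.141, -0.0, 1.124]
force: [-1.0, 0.4, 0.3]
width: -0.1
gripper_force: 0.7
```

step_arm --commands '[0,0.2,0,0,0,0,0,0,0.4,0,0,0,0,0,0,0.4,0,0,0,0,0]'

```text
clock: 10.0
eef_pos: [550.0, -310.5, 13.1]
tool_rot: [3.141, -0.0, 1.124]
force: [-0.2, -0.2, 0.4]
width: 0.0
gripper_force: 0.2
```

```bash
python3 - <<'E'
from h import *
w=cam("wrist");s=ctrl.read_state()
c=np.array([505,-288.7]);a=-.447
e=np.array([np.cos(a),np.sin(a)]);n=np.array([-e[1],e[0]])
f=s["force"];print("F along",f[:2]@e,f[2],"tcp along",(s["eef_pos"][:2]-c)@e,(s["eef_pos"][:2]-c)@n)
S=cloud(w).reshape(-1,3);q=S[:,:2]-c;X=q@e;Y=q@n;Z=S[:,2]
m=(Z>15)&(Z<23)&(X>0)&(X<140)&(abs(Y)<18)&(w["image"].reshape(-1,3).min(-1)>130);t=np.c_[X,Y,Z][m]
print(len(t),np.percentile(t,[1,50,99],0).round(1))
E
```

```text
F along -0.8444265461669974 -0.008314440498066206 tcp along 49.98962069241507 -0.19878906470032476
6016 [[ 53.6 -15.9  16.2]
 [ 86.3   2.5  19.6]
 [112.5  17.5  21.1]]
```

step_arm --commands '[0,0.3,0,0,0,0,0,0,0.6,0,0,0,0,0,0,0.75,0,0,0,0,0]'

```text
clock: 10.35
eef_pos: [556.3, -313.7, 13.0]
tool_rot: [-3.141, 0.0, 1.124]
force: [-3.3, 0.7, -0.0]
width: -0.2
gripper_force: 1.6
```

step_arm --commands '[0,0.1,0,0,0,0,0,0,0.2,0,0,0,0,0]'

```text
clock: 10.55
eef_pos: [557.1, -314.1, 12.8]
tool_rot: [-3.139, 0.001, 1.124]
force: [-5.0, 2.8, 0.9]
width: 0.3
gripper_force: 2.7
```

step_arm --commands '[0,0.1,0,0,0,0,0,0,0.2,0,0,0,0,0]'

```text
clock: 10.75
eef_pos: [558.6, -314.8, 12.7]
tool_rot: [-3.138, 0.001, 1.124]
force: [-6.0, 3.2, 2.7]
width: 0.1
gripper_force: 3.4
```

step_arm --commands '[0,0.1,0,0,0,0,0,0,0.15,0,0,0,0,0]'

```text
clock: 10.95
eef_pos: [560.1, -315.5, 12.8]
tool_rot: [-3.139, 0.001, 1.124]
force: [-5.6, 2.6, 0.7]
width: 0.2
gripper_force: 2.8
```

step_arm --commands '[0,0.1,0,0,0,0,0,0,0.15,0,0,0,0,0]'

```text
clock: 11.15
eef_pos: [561.1, -316.0, 12.8]
tool_rot: [-3.138, 0.001, 1.124]
force: [-6.8, 2.4, 2.2]
width: -0.1
gripper_force: 3.6
```

```bash
python3 - <<'E'
from h import *
w=cam("wrist");s=ctrl.read_state()
c=np.array([505,-288.7]);a=-.447
e=np.array([np.cos(a),np.sin(a)]);n=np.array([-e[1],e[0]])
f=s["force"];print("F along",f[:2]@e,f[2],"tcp along",(s["eef_pos"][:2]-c)@e)
p=proj(w,[[*(c+80*e),15]])[0].astype(int);print(p)
im=w["image"];u=min(max(p[0],140),420);v=min(max(p[1],105),315)
save("p2.png",cv2.resize(im[v-105:v+105,u-140:u+140],(800,600),interpolation=cv2.INTER_CUBIC))
E
```

```text
F along -6.147795386553715 3.0482378584751095 tcp along 62.35442154632522
[312 282]
```

View pics/p2.png

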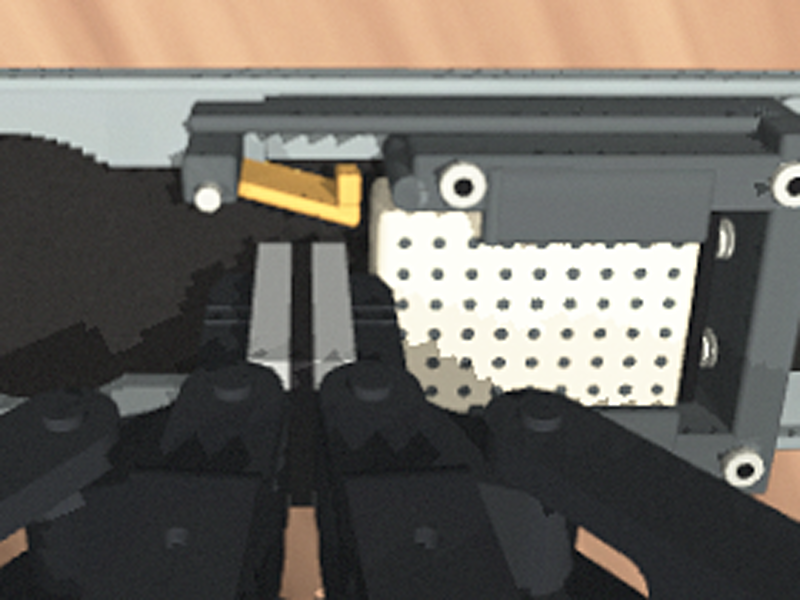

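The near catch at (355,210) has snapped in behind the board's tail. I draw back and check both catches by their brass pixels.

step_arm --commands '[0,-0.6,0,0,0,0,0,0,-1.6,0,0,0,0,0,0,-4,-3,0,0,0,0,0,-7,-7,0,0,0,0,-4,-8,-10,0,0,0,0,-4,-8,-10,0,0,0,0]'

```text
clock: 11.8
eef_pos: [471.4, -324.1, 116.6]
tool_rot: [3.136, 0.006, 1.118]
force: [0.9, -0.4, -0.6]
width: -0.3
gripper_force: 0.0
```

```bash
python3 - <<'E'
from h import *
c=np.array([505,-288.7]);a=-.447
e=np.array([np.cos(a),np.sin(a)]);n=np.array([-e[1],e[0]])
for nm in("wrist","top"):
    w=cam(nm);im=w["image"].astype(int);S=cloud(w).reshape(-1,3);q=S[:,:2]-c;X=q@e;Y=q@n;Z=S[:,2]
    I=im.reshape(-1,3)
    for s in(1,-1):
        m=(X>30)&(X<90)&(s*Y>5)&(s*Y<30)&(I[:,0]>120)&(I[:,0]-I[:,2]>60)&(Z<35)
        if m.sum()>5: print(nm,s,m.sum(),"x",np.percentile(X[m],[2,98]).round(1),"y",np.percentile(Y[m],[2,98]).round(1),"tip y",np.median(Y[m&(X>np.percentile(X[m],85))]).round(1))
    m=(Z>15)&(Z<23)&(X>50)&(X<140)&(abs(Y)<18)&(I.min(-1)>130);t=np.c_[X,Y,Z][m]
    if len(t)>9:print(nm,"board",len(t),np.percentile(t,[1,50,99],0).round(1))
print(ctrl.read_state()["qpos"].round(2));plan(495,-150,150,-.1)
E
```

```text
wrist 1 155 x [55.7 72.4] y [15. 23.] tip y 19.7
wrist -1 262 x [49.8 76.6] y [-23.3 -15.1] tip y -19.0
wrist board 2848 [[ 73.2 -16.9  17.4]
 [ 94.5  -0.5  19.5]
 [122.   16.5  21.3]]
top 1 16 x [54.7 69.4] y [14.1 22.1] tip y 21.2
top -1 21 x [51.7 68.6] y [-21.3 -14.9] tip y -16.7
top board 295 [[ 70.2 -16.4  15.4]
 [ 92.1  -0.4  18.8]
 [118.2  16.7  22.6]]
[ 1.01  0.78 -0.76  1.84  0.73  0.82 -0.58]
at [ 473.3 -320.   114.3] [3.138e+00 1.000e-03 1.121e+00] t 11.9 F [-0.8  0.8  0.6] w -0.3  shift [16.25 -5.43 -3.61] turn [ 4.000e-03 -1.000e-03  1.221e+00]
```

Both catches are in, symmetric at ±15 mm behind the tail at x≈73, so the board is latched. The spool is next.

step_arm --commands '[16.3,-5.4,-3.6,0,0,1.22,0.72,16.3,-5.4,-3.6,0,0,1.22,0.72,16.3,-5.4,-3.6,0,0,1.22,0.72,16.3,-5.4,-3.6,0,0,1.22,0.72,16.3,-5.4,-3.6,0,0,1.22,0.72,16.3,-5.4,-3.6,0,0,1.22,0.72,16.3,-5.4,-3.6,0,0,1.22,0.72,16.3,-5.4,-3.6,0,0,1.22,0.72,16.3,-5.4,-3.6,0,0,1.22,0.72,16.3,-5.4,-3.6,0,0,1.22,0.72]'

```text
clock: 12.9
eef_pos: [495.4, -146.8, 148.7]
tool_rot: [-3.141, -0.0, -0.092]
force: [0.5, 0.3, -0.1]
width: 61.7
gripper_force: 0.0
```

```bash
python3 - <<'E'
from h import *
w=cam("wrist");W=cloud(w);I=w["image"].astype(int)
print("px",proj(w,[[511,-129,32]]))
m=(I.min(-1)>150)&(np.hypot(W[...,0]-514,W[...,1]+129)<45)
u=m.astype(np.uint8);n,l,st,ce=cv2.connectedComponentsWithStats(u)
for i in np.argsort(-st[1:,4])[:3]+1:
    if st[i,4]<50: continue
    cs,_=cv2.findContours((l==i).astype(np.uint8),cv2.RETR_EXTERNAL,cv2.CHAIN_APPROX_NONE)
    Q=W[l==i];t=Q[abs(Q[:,2]-np.percentile(Q[:,2],80))<4]
    el=cv2.fitEllipse(cv2.convexHull(cs[0]))
    print(st[i],el,"z",np.percentile(Q[:,2],[5,50,95]).round(1),ray(w,[el[0]],32).round(1),cv2.minEnclosingCircle(t[:,:2].astype(np.float32)))
d=(I.max(-1)<55)&(W[...,0]>480)&(W[...,0]<570)&(W[...,1]>-175)&(W[...,1]<-40)&(W[...,2]>12)
P=W[d]
for y in range(-175,-40,9):
    q=P[(P[:,1]>y)&(P[:,1]<y+9)]
    if len(q)>4:
        i=np.argmin(q[:,0]);print("dark y",y+4,"xmin",q[i].round(0),"med",np.median(q,0).round(0))
plan(511,-129,60,-.1)
E
```

```text
px [[252.12448196 191.78657541]]
[ 224  152   60   64 2989] ((254.0645294189453, 183.61659240722656), (60.144405364990234, 64.49241638183594), 13.545493125915527) z [ 1.3 31.4 32.6] [[ 517.2 -131.2   32. ]] ((514.6491088867188, -130.54971313476562), 23.030818939208984)
dark y -171 xmin [ 509. -171.  232.] med [ 512. -171.  231.]
dark y -162 xmin [ 504. -160.  222.] med [ 507. -162.  230.]
dark y -153 xmin [ 505. -156.  222.] med [ 507. -153.  229.]
dark y -144 xmin [ 506. -148.  223.] med [ 508. -143.  229.]
dark y -135 xmin [ 507. -139.  223.] med [ 510. -134.  231.]
dark y -126 xmin [ 511. -121.  209.] med [ 516. -125.  230.]
dark y -117 xmin [ 488. -115.  168.] med [ 511. -117.  192.]
dark y -108 xmin [ 488. -108.  213.] med [ 508. -106.  203.]
dark y -99 xmin [489. -95. 207.] med [509. -96. 210.]
dark y -90 xmin [493. -92. 218.] med [514. -90. 218.]
dark y -81 xmin [493. -84. 209.] med [515. -84. 222.]
dark y -72 xmin [522. -68. 118.] med [526. -71. 106.]
dark y -63 xmin [517. -59. 141.] med [521. -62. 130.]
dark y -54 xmin [512. -49. 161.] med [516. -54. 152.]
dark y -45 xmin [509. -40. 179.] med [512. -45. 170.]
at [ 495.3 -147.   148.7] [-3.141  0.    -0.092] t 12.95 F [ 0.3 -0.   0.6] w 61.8  shift [ 1.4  -1.94  8.87] turn [-0.     0.     0.008]
```

step_arm --commands '[1.41,-1.79,4,0,0,0.008,0.72,1.41,-1.79,8,0,0,0.008,0.72,1.41,-1.79,10,0,0,0.008,0.72,1.41,-1.79,12,0,0,0.008,0.72,1.41,-1.79,13.3,0,0,0.008,0.72,1.41,-1.79,14.05,0,0,0.008,0.72,1.41,-1.79,14.05,0,0,0.008,0.72]'

```text
clock: 13.65
eef_pos: [510.5, -131.2, 7.9]
tool_rot: [-3.141, 0.001, -0.103]
force: [0.6, 0.2, -0.5]
width: 61.9
gripper_force: 0.0
```

step_arm --commands '[0,0,0,0,0,0,0,0,0,0,0,0,0,0,0,0,0,0,0,0,0,0,0,-0.3,0,0,0,0]'

```text
clock: 14.05
eef_pos: [511.0, -131.5, 12.0]
tool_rot: [3.141, -0.0, -0.104]
force: [-0.1, -0.6, -1.3]
width: 44.0
gripper_force: 61.2
```

step_arm --commands '[0,0,-4,0,0,0,0,0,0,-7.8,0,0,0,0,2.4,16.2,-7.8,0,0,0.343,0,2.4,16.2,-7.8,0,0,0.343,0,2.4,16.2,-7.8,0,0,0.343,0,2.4,16.2,-7.8,0,0,0.343,0,2.4,16.2,-7,0,0,0.343,0,2.4,16.2,-3.5,0,0,0.343,0,2.4,16.2,-3.5,0,0,0.343,0]'

```text
clock: 14.95
eef_pos: [514.7, -291.2, 42.9]
tool_rot: [-3.14, 0.009, -0.444]
force: [-1.5, 0.9, -1.9]
width: 43.8
gripper_force: 62.1
```

```bash
python3 - <<'E'
from h import *
w=cam("wrist");W=cloud(w);I=w["image"].astype(int)
c=np.array([505,-288.7]);a=-.447
e=np.array([np.cos(a),np.sin(a)]);n=np.array([-e[1],e[0]])
X=(W[...,:2]-c)@e;Y=(W[...,:2]-c)@n;Z=W[...,2]
s=ctrl.read_state();P=s["eef_pos"]
m=(Z>P[2]+5)&(I.min(-1)>140)&(abs(X-18)<40)&(abs(Y)<28)
l=cv2.connectedComponentsWithStats(m.astype(np.uint8));i=1+np.argmax(l[2][1:,4]);t=np.c_[X,Y,Z][l[1]==i]
z=np.median(t[:,2]);tt=t[abs(t[:,2]-z)<3]
print("spool top",len(tt),z,cv2.minEnclosingCircle(tt[:,:2].astype(np.float32)),np.percentile(tt,[.5,99.5],0).round(1))
print("TCP in tray",(P[:2]-c)@e,(P[:2]-c)@n,P[2],s["force"])
g=I.max(-1)
for lo in range(10,46,4):
    k=(X>lo)&(X<lo+4)&(abs(Y)<34)&(Z<7)&(g<75);sh=(X>lo)&(X<lo+4)&(abs(Y)<45)&(Z>5)&(Z<12)
    if k.sum()>5 and sh.sum()>5: print(lo+2,np.percentile(Y[k],[1,99]).round(1),np.percentile(Y[sh],[1,99]).round(1),end=";")
for sg in(1,-1):
    m=(Z>13)&(Z<32)&(sg*Y>22)&(sg*Y<36)&(X>30)&(X<110);print("holder front",np.percentile(X[m],[1,2,5]))
plan(*(c+14.5*e),13,a)
E
```

```text
Traceback (most recent call last):
IndexError: boolean index did not match indexed array along axis 1; size of axis is 1680 but size of corresponding boolean axis is 560
```

```bash
cat > sp.py <<'E'
from h import *
w=cam("wrist");W=cloud(w);I=w["image"].astype(int)
c=np.array([505,-288.7]);a=-.447
e=np.array([np.cos(a),np.sin(a)]);n=np.array([-e[1],e[0]])
X=(W[...,:2]-c)@e;Y=(W[...,:2]-c)@n;Z=W[...,2]
s=ctrl.read_state();P=s["eef_pos"]
m=(Z>P[2]+5)&(I.min(-1)>140)&(abs(X-18)<40)&(abs(Y)<28)
l=cv2.connectedComponentsWithStats(m.astype(np.uint8));i=1+np.argmax(l[2][1:,4]);t=np.dstack([X,Y,Z])[l[1]==i]
z=np.median(t[:,2]);tt=t[abs(t[:,2]-z)<3]
print("spool top",len(tt),z,cv2.minEnclosingCircle(tt[:,:2].astype(np.float32)),np.percentile(tt,[.5,99.5],0).round(1))
print("TCP in tray",(P[:2]-c)@e,(P[:2]-c)@n,P[2],s["force"])
g=I.max(-1)
for lo in range(10,46,4):
    k=(X>lo)&(X<lo+4)&(abs(Y)<34)&(Z<7)&(g<75);sh=(X>lo)&(X<lo+4)&(abs(Y)<45)&(Z>5)&(Z<12)
    if k.sum()>5 and sh.sum()>5: print(lo+2,np.percentile(Y[k],[1,99]).round(1),np.percentile(Y[sh],[1,99]).round(1),end=";")
for sg in(1,-1):
    m=(Z>13)&(Z<32)&(sg*Y>22)&(sg*Y<36)&(X>30)&(X<110);print("holder front",np.percentile(X[m],[1,2,5]))
plan(*(c+14.5*e),13,a)
E
python3 sp.py
```

```text
spool top 7545 66.46825972131018 ((14.49046802520752, 2.1272308826446533), 23.755037307739258) [[ -7.4 -19.2  65. ]
 [ 36.9  22.2  67.9]]
TCP in tray 12.815319583950846 1.9714205573386017 46.067163800873296 [ 0.44748449 -0.28926574 -1.63332758]
12 [-26.  -21.5] [-34.7  34. ];16 [-26.1  25.3] [-34.6  34.3];20 [-25.8  25.2] [-34.7  34.3];24 [-25.2  23.9] [-34.6  34. ];28 [-22.6  22.1] [-34.8  34.2];32 [-20.5  19.8] [-34.5  34.1];36 [-20.4  19.8] [-34.8  33.9];40 [-20.3  19.9] [-34.6  34.4];44 [-20.2  19.9] [-34.9  34.2];holder front [47.29768959 47.93198075 49.92307661]
holder front [47.37693339 47.90496389 50.04978811]
at [ 517.4 -292.5   46.1] [-3.14e+00  3.00e-03 -4.44e-01] t 15.05 F [ 0.4 -0.3 -1.6] w 43.9  shift [0.18 0.2  3.31] turn [-0.001  0.003  0.003]
```

step_arm --commands '[0.24,0.22,0,0,0,0.003,0,0.24,0.22,1.5,0,0,0.003,0,0.24,0.22,2.3,0,0,0.003,0,0.24,0.22,2.3,0,0,0.003,0]'

```text
clock: 15.45
eef_pos: [517.9, -297.4, 22.2]
tool_rot: [3.141, 0.003, -0.45]
force: [-0.7, 0.2, -0.9]
width: 43.8
gripper_force: 62.1
```

```bash
python3 sp.py
```

```text
spool top 7465 44.02829746101439 ((18.072500228881836, -2.1571998596191406), 23.982582092285156) [[ -2.9 -23.5  42.4]
 [ 41.2  18.   45.4]]
TCP in tray 15.935799944744799 -2.2505442798135116 22.77423295119268 [-1.73359058e-05  2.82546312e-01 -1.66893956e+00]
16 [22.5 25.5] [-31.3  34.4];20 [-26.   25.5] [-34.9  34. ];24 [-25.2  24.4] [-34.6  34.3];28 [-24.   23.1] [-34.8  34.2];32 [-21.7  20.4] [-34.7  33.9];36 [-20.6  20. ] [-34.7  34.1];40 [-20.6  20. ] [-34.7  34. ];44 [-20.4  19.9] [-34.9  34.1];holder front [47.90907606 48.63336553 50.79456863]
holder front [47.80166358 48.48458111 50.6498919 ]
at [ 518.4 -297.6   22.8] [ 3.142e+00  2.000e-03 -4.500e-01] t 15.5 F [-0.   0.3 -1.7] w 44.2  shift [-0.14 -0.22  0.98] turn [ 0.     0.002 -0.003]
```

step_arm --commands '[-0.08,-0.2,0,0,0,-0.002,0,-0.08,-0.2,0.3,0,0,-0.002,0,-0.08,-0.2,0.6,0,0,-0.002,0,-0.08,-0.2,0.75,0,0,-0.002,0,-0.08,-0.2,0.75,0,0,-0.002,0]'

```text
clock: 16.0
eef_pos: [519.0, -295.8, 15.8]
tool_rot: [3.142, 0.0, -0.448]
force: [0.2, -0.1, -0.5]
width: 43.8
gripper_force: 62.1
```

```bash
python3 sp.py
```

```text
spool top 7489 37.64220140104483 ((19.071306228637695, -0.36807870864868164), 23.32976531982422) [[ -2.6 -21.5  36.1]
 [ 41.4  19.5  39.1]]
TCP in tray 15.850716048420251 -0.34160783776539283 15.955077362889716 [ 0.87587603  0.74282768 -1.35472589]
16 [-23.8  23.8] [-35.1  34.9];20 [-25.7  25.1] [-34.9  34.3];24 [-25.4  24.4] [-34.9  33.9];28 [-24.2  22.9] [-34.6  34.1];32 [-21.6  20.7] [-34.5  34.1];36 [-20.8  20. ] [-34.4  33.5];40 [-20.4  19.9] [-34.4  34. ];44 [-20.3  19.9] [-35.1  34.1];holder front [48.01304542 48.72250075 50.83391964]
holder front [47.86965836 48.75993699 50.87867154]
at [ 519.1 -295.9   16. ] [ 3.142  0.    -0.448] t 16.05 F [ 0.9  0.7 -1.4] w 44.0  shift [-0.14 -0.03  0.3 ] turn [ 0.     0.    -0.001]
```

step_arm --commands '[-0.08,0,0.1,0,0,0,0,-0.08,0,0.2,0,0,0,0,-0.08,0,0.2,0,0,0,0]'

```text
clock: 16.35
eef_pos: [518.4, -295.5, 14.0]
tool_rot: [3.142, 0.0, -0.448]
force: [0.5, 0.1, -1.9]
width: 44.1
gripper_force: 62.1
```

step_arm --commands '[0,0,0,0,0,0,0.72,0,0,0,0,0,0,0.72,0,0,0,0,0,0,0.72,0,0,-3,0,0,0,0.72,0,0,-8,0,0,0,0.72,0,0,-12,0,0,0,0.72]'

```text
clock: 16.95
eef_pos: [518.8, -295.4, 136.0]
tool_rot: [-3.141, -0.001, -0.448]
force: [1.3, -0.0, 0.5]
width: 61.7
gripper_force: 0.0
```

```bash
cat > sp2.py <<'E'
from h import *
w=cam("wrist");W=cloud(w);I=w["image"].astype(int)
c=np.array([505,-288.7]);a=-.447
e=np.array([np.cos(a),np.sin(a)]);n=np.array([-e[1],e[0]])
X=(W[...,:2]-c)@e;Y=(W[...,:2]-c)@n;Z=W[...,2]
m=(Z>28)&(Z<45)&(I.min(-1)>140)&(abs(X-18)<35)&(abs(Y)<30)
if m.sum()>50:
    t=np.dstack([X,Y,Z])[m];A=np.linalg.lstsq(np.c_[t[:,:2],np.ones(len(t))],t[:,2],rcond=None)[0]
    print("spool top",len(t),np.median(t[:,2]),cv2.minEnclosingCircle(t[:,:2].astype(np.float32)),"slope",A[:2].round(3))
m=(Z>66)&(Z<78)&(np.hypot(W[...,0]-453,W[...,1]+202)<20)
if m.sum()>30: print("cap",m.sum(),np.median(Z[m]),cv2.minEnclosingCircle(W[m][:,:2].astype(np.float32)))
print(ctrl.read_state()["qpos"].round(2))
plan(452,-202,140,-.447);plan(452,-202,140,0)
E
python3 sp2.py
```

```text
spool top 2857 35.41042306381058 ((18.057575225830078, -0.11948314309120178), 23.022300720214844) slope [0.006 0.006]
cap 416 71.41443731417718 ((453.7474670410156, -203.24855041503906), 9.141983985900879)
[ 0.71  0.68 -0.38  1.75  0.35  0.76 -1.87]
at [ 522.6 -297.   142.5] [ 3.141 -0.011 -0.448] t 17.0 F [ 1.3 -0.3  3.8] w 61.6  shift [-10.48  -5.5    0.13] turn [ 0.    -0.011 -0.001]
at [ 522.6 -297.   142.5] [ 3.141 -0.011 -0.448] t 17.0 F [ 1.3 -0.3  3.8] w 61.6  shift [-10.48  -5.5    0.13] turn [ 0.003 -0.011 -0.448]
```

The spool stands level in its bay (top at 35.4, slope ≈0). The green bottle with the black cap is next; its cap is at z = 71.4.

step_arm --commands '[-9.9,-5.5,0,0,0,0,0.6,-9.9,-5.5,0,0,0,0,0.6,-9.9,-5.5,0,0,0,0,0.6,-9.9,-5.5,3.3,0,0,0,0.6,-9.9,-5.5,3.3,0,0,0,0.6,-9.9,-5.5,3.3,0,0,0,0.6]'

```text
clock: 17.6
eef_pos: [453.2, -203.3, 101.0]
tool_rot: [3.141, 0.001, -0.448]
force: [0.7, -0.1, 0.7]
width: 51.0
gripper_force: 0.0
```

```bash
python3 - <<'E'
from h import *
w=cam("wrist");W=cloud(w);Z=W[...,2];I=w["image"].astype(int)
m=(Z>66)&(Z<78)&(np.hypot(W[...,0]-453,W[...,1]+202)<20)
if m.sum()>30: print("cap",m.sum(),np.median(Z[m]),cv2.minEnclosingCircle(W[m][:,:2].astype(np.float32)),"colour",np.median(I[m],0))
m=(np.hypot(W[...,0]-453,W[...,1]+202)<30)&(I[...,1]>I[...,0]+15)&(I[...,1]>I[...,2]+8)&(Z>5);print("green",m.sum())
plan(453,-203,20,-.447)
E
```

```text
cap 849 71.3386912132071 ((453.5439453125, -202.79061889648438), 9.338202476501465) colour [43. 41. 39.]
green 1534
at [ 453.8 -203.5  101.5] [-3.142e+00 -1.000e-03 -4.490e-01] t 17.65 F [0.6 0.3 0.4] w 51.1  shift [-0.1  -0.01  8.15] turn [-0.    -0.001 -0.002]
```

step_arm --commands '[0,0,3,0,0,0,0.6,0,-0.05,6,0,0,0,0.6,0,-0.05,7.7,0,0,0,0.6,0,-0.05,8.1,0,0,0,0.6,0,-0.05,8.1,0,0,0,0.6,0,-0.05,8.1,0,0,0,0,0,-0.05,8.1,0,0,0,0,0,-0.05,8.1,0,0,0,0,0,-0.05,8.1,0,0,0,0]'

```text
clock: 18.55
eef_pos: [454.4, -203.2, 21.5]
tool_rot: [-3.142, -0.003, -0.449]
force: [-0.0, 0.3, 7.4]
width: 30.6
gripper_force: 59.5
```

step_arm --commands '[0,0,-1.5,0,0,0,0,0,0,-4,0,0,0,0,0,0,-4,0,0,0,0]'

```text
clock: 18.85
eef_pos: [455.3, -203.4, 62.9]
tool_rot: [-3.141, -0.006, -0.449]
force: [1.1, -1.0, -2.0]
width: 30.6
gripper_force: 59.5
```

```bash
cat > bo.py <<'E'
from h import *
w=cam("wrist");W=cloud(w);Z=W[...,2];I=w["image"].astype(int);s=ctrl.read_state();P=s["eef_pos"]
c=np.array([505,-288.7]);a=-.447
e=np.array([np.cos(a),np.sin(a)]);n=np.array([-e[1],e[0]])
d=np.hypot(W[...,0]-P[0],W[...,1]-P[1])
m=(Z>P[2]+35)&(Z<P[2]+70)&(d<14)
if m.sum()>20:
    zt=np.median(Z[m]);t=W[m&(abs(Z-zt)<4)];cc,r=cv2.minEnclosingCircle(t[:,:2].astype(np.float32));print("cap z",zt,"base",zt-72,np.round(cc,1),r,"tray xy",(np.array(cc)-c)@e,(np.array(cc)-c)@n)
X=(W[...,:2]-c)@e;Y=(W[...,:2]-c)@n;g=I.max(-1)
m=(Z>28)&(Z<45)&(I.min(-1)>140)&(abs(X-18)<35)&(abs(Y)<30);t=np.dstack([X,Y])[m]
if len(t)>50: print("spool",cv2.minEnclosingCircle(t.astype(np.float32)))
for lo in range(-60,0,12):
    sh=(X>lo)&(X<lo+12)&(abs(Y)<45)&(Z>5)&(Z<12)
    if sh.sum()>5: print(lo+6,np.percentile(Y[sh],[1,99]).round(1),end=";")
print("TCP tray",(P[:2]-c)@e,(P[:2]-c)@n)
plan(*(c-33*e-.3*n),60,a)
E
python3 bo.py
```

```text
cap z 112.16984328387574 base 40.169843283875736 [ 454.6 -202.2] 9.623247146606445 tray xy -82.80616493880737 56.24931322347003
spool ((18.53944969177246, 0.03282077610492706), 23.438289642333984)
-54 [-34.1  34.4];-42 [-34.5  34.4];-30 [-34.7  34.8];-18 [-34.5  34.9];-6 [-34.4  34.8];TCP tray -82.41969393852 55.273254665060094
at [ 454.6 -203.2   61.7] [-3.141 -0.004 -0.449] t 18.9 F [-0.9 -0.  -0.6] w 30.4  shift [4.95 5.55 0.19] turn [-0.    -0.004 -0.002]
```

step_arm --commands '[2.5,2.8,0,0,0,0,0,4.9,5.5,0,0,0,0,0,4.9,5.5,0,0,0,0,0,4.9,5.5,1.5,0,0,0,0,4.9,5.5,2.3,0,0,0,0,4.9,5.5,2.3,0,0,0,0]'

```text
clock: 19.5
eef_pos: [472.3, -272.3, 35.6]
tool_rot: [-3.141, 0.004, -0.448]
force: [0.9, 0.1, -0.0]
width: 30.6
gripper_force: 59.6
```

```bash
python3 bo.py
```

```text
cap z 84.93903485771463 base 12.939034857714631 [ 472.2 -271.1] 9.55773639678955 tray xy -37.22754046528885 1.710002788655034
spool ((18.128602981567383, -0.18872857093811035), 23.044322967529297)
-42 [-34.7  34.3];-30 [-34.5  34.1];-18 [-34.6  34.2];-6 [-34.6  34. ];TCP tray -35.9418477927637 0.8171941298914192
at [ 472.9 -272.4   36.3] [-3.141e+00  2.000e-03 -4.470e-01] t 19.55 F [ 0.9  0.6 -0.3] w 30.3  shift [ 0.29  0.11 -2.37] turn [-0.     0.002 -0.   ]
```

step_arm --commands '[0.35,0.12,0,0,0,0,0,0.35,0.12,0.3,0,0,0,0,0.35,0.12,0.7,0,0,0,0,0.35,0.12,0.95,0,0,0,0,0.35,0.12,1.05,0,0,0,0]'

```text
clock: 20.05
eef_pos: [476.0, -275.8, 26.3]
tool_rot: [3.142, 0.001, -0.448]
force: [-0.4, -0.6, -0.3]
width: 30.7
gripper_force: 59.6
```

```bash
python3 bo.py
```

```text
cap z 75.54166050880164 base 3.541660508801641 [ 476.1 -273.9] 9.90005111694336 tray xy -32.4481233726849 0.8708200222460576
spool ((12.070310592651367, 0.5885854363441467), 29.070667266845703)
-42 [-35.   34.6];-30 [-34.7  34.2];-18 [-34.5  34.1];-6 [-34.7  34.1];TCP tray -31.68211711208321 -0.9011206733206905
at [ 476.  -275.8   26.2] [ 3.142e+00  1.000e-03 -4.480e-01] t 20.1 F [-0.4  0.5 -0.8] w 30.5  shift [-0.13 -0.06 -3.38] turn [ 0.     0.001 -0.001]
```

step_arm --commands '[0,0,0.06,0,0,0,0,0,0,0.12,0,0,0,0]'

```text
clock: 20.3
eef_pos: [476.4, -276.0, 25.6]
tool_rot: [3.142, -0.0, -0.448]
force: [-0.8, 0.7, 6.5]
width: 30.3
gripper_force: 60.4
```

Contact with the floor. I release, go up, and check.

step_arm --commands '[0,0,0,0,0,0,0.65,0,0,0,0,0,0,0.65,0,0,0,0,0,0,0.65,0,0,-2,0,0,0,0.65,0,0,-6,0,0,0,0.65,0,0,-10,0,0,0,0.65,-5,0,-13,0,0,0,0.65,-5,0,-13,0,0,0,0.65]'

```text
clock: 21.1
eef_pos: [428.3, -253.3, 157.8]
tool_rot: [3.14, 0.0, -0.448]
force: [0.5, -0.4, 0.4]
width: 55.4
gripper_force: 0.0
```

```bash
python3 - <<'E'
from h import *
w=cam("wrist");W=cloud(w);Z=W[...,2];I=w["image"].astype(int)
c=np.array([505,-288.7]);a=-.447
e=np.array([np.cos(a),np.sin(a)]);n=np.array([-e[1],e[0]])
X=(W[...,:2]-c)@e;Y=(W[...,:2]-c)@n
m=(Z>69)&(Z<82)&(np.hypot(X+32,Y)<22);t=np.dstack([X,Y])[m];print("cap",m.sum(),np.median(Z[m]),cv2.minEnclosingCircle(t.astype(np.float32)))
m=(Z>28)&(Z<45)&(I.min(-1)>140)&(abs(X-18)<35)&(abs(Y)<30);t=np.dstack([X,Y])[m];print("spool",np.median(Z[m]),cv2.minEnclosingCircle(t.astype(np.float32)))
m=(Z>15)&(Z<23)&(X>50)&(X<140)&(abs(Y)<18)&(I.min(-1)>130);t=np.dstack([X,Y,Z])[m];print("board",m.sum(),np.percentile(t,[1,50,99],0).round(1) if m.sum() else 0)
save("fin.png",w["image"]);print(ctrl.read_state()["width"],ctrl.read_state()["force"])
E
```

```text
cap 621 75.53335607895977 ((-32.823177337646484, 0.04238561540842056), 9.124344825744629)
spool 35.51613654605485 ((18.318201065063477, 0.14483024179935455), 23.004732131958008)
board 0 0
55.33429076421702 [-1.60359717  0.79186578  0.10754775]
```

View pics/fin.png

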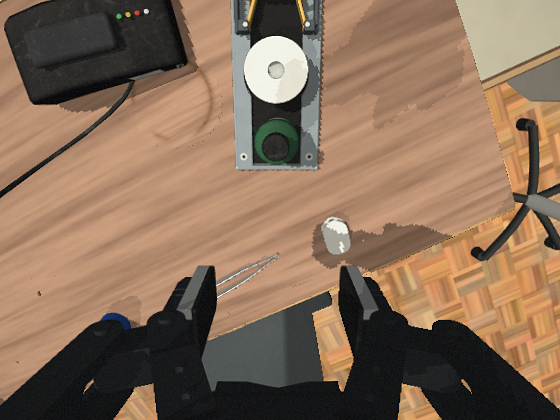

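The picture shows the bottle upright in the front bay at (277,140), with its cap at z = 75.5. The spool is level in its bay at (276,70) and the catches are in at (250,12) and (305,12). The loupe and tweezers have not been touched. I hand the job in.

```bash
python3 -c "
from cell import ctrl
print(ctrl.finish_job())"
```

```text
the job is handed in; nothing more can be done
None
```

The job is handed in at about 21 s with no verdict returned: the board is latched behind both catches, the spool and then the bottle stand in their bays, and the tweezers, loupe and gauge were left alone.

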